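Hold a filler nozzle tube down on its rinse station

ROBOT

A 6-joint arm with a two-finger parallel gripper is mounted at the origin on the work surface. World frame = base frame: x ahead of the robot, y to its left, z up, the work surface at z = 0. Lengths are in m, angles in rad, forces in N, time in s.
With the tool pointing down it reaches from about 0.35 to 0.725 m from the base axis. Payload 6 kg.
Tool frame: the origin (TCP) lies between the finger pads; the fingertips stand 19 mm ahead of it and the grasp point (between the pads) is the TCP (ctrl.tip_extent is the z of the fingertips in the tool frame, in m); z points along the fingers, y is the line along which they close (so a half turn about z gives the same grasp; the last joint's range is limited). The gripper opens to 85 mm and grips with 20 to 120 N. Pads are 22 mm wide; open, the fingers measure 114 mm over their backs; the gripper's body (76 mm by 85 mm) begins 54 mm behind the grasp point. The pads swing forward as they close: fully open they stand 13 mm farther back than shut.
Start: joints at [1.598, 0.04, 0.085, 0, -1.615, -0.334], TCP at [0.181, 0.572, 0.25] pointing down, gripper open.
Joint ranges: [-2.56, 2.56], [-1.29, 2.01], [-1.08, 1.49], [-3.29, 1.98], [-2.81, -0.18], [-2.99, 2.99]. Speed limits (rad/s): [2.57, 2.57, 3.01, 3.14, 3.14, 3.14].

INTERFACE

Orientations are given as a rotation vector (axis times angle).
In Python, from cell import ctrl gives the robot as it stands.
- The arm moves only by the tool step_arm, never from a script. Its argument "moves" is a list that holds one entry, the list of rows, each a list of 4 numbers: the shift along the tool's x, y, z in mm, then the turn about the tool's z in units of 5 degrees (1.0 is 5 degrees). A call has 1 to 10 rows; each row shifts and turns the commanded pose from where the row before left it, along the tool's axes as they then stand; what a row does not reach is not made up. A row lasts 1/10 s, in which the tool goes at most 50 mm and 8.59 degrees, less where a joint would pass 70% of its speed; a pose out of reach is approached as far as the arm can. A call is refused whole if a number of a shift passes 50 or a number of a turn 1, either way. A call with a gripper value outside its range is refused whole. "jaw" is the closure, from -1 (fully open) to 1 (shut), set as the call begins (left out, the last holds). The fingers move at their own pace and stop on an object; "squeeze" is the grip in N (left out, the last holds). Time passes only in rows, so rows that do not move let the fingers close. It gives the time, the measured TCP pose, the force, the opening and the grip force at its end, in the units of the state.
- ctrl.get_state(): the state, without advancing time (a new reading comes with each control period).
- ctrl.grab_frame(name): name is "scene" or "top" or "wrist"; returns the picture (420x560x3 uint8, red, green, blue); there is no depth.
- ctrl.camera_params(name): a dict with "K" (3x3 intrinsics, pixels), "dist_coeffs" ([k1, k2, p1, p2, k3] as OpenCV has them; the pictures are not rectified), "R" (3x3) and "t" (3): a world point X has camera coordinates R X + t. Camera axes: x right, y down, z forward; pixel columns grow to the right and rows downward; lengths in m; the calibration is good to about 2 mm. A picture is of the moment at which its call begins: read the wrist's pose just before it. camera_params takes no time and is no camera call; for the wrist camera it gives the pose at the moment of the call.
- ctrl.sign_off(): hands the job in; it is judged then, once.
The state is a dict: "t": time; "qpos": joint angles; "joint_vel": joint speeds; "joint_torque": joint torques, N m; "tcp_pos": TCP position; "orientation": TCP orientation; "ft_force": force on the tool from outside, world axes, zero at the start; "torque": the same for the moment, N m; "opening": finger opening in m; "gripper_force": force on a finger pad.
Only numpy, scipy, OpenCV 4.12 (cv2) and the standard library are available. Lean on these libraries where they do the work, as an engineer would, in place of code of your own. Each camera call takes 0.05 s, during which the arm holds its last target. There are 200 camera calls.

TASK

Pick up the filler nozzle tube, slip it flange-down over the upright spigot of the rinse station and press it on against the sprung blue valve plate until the plate is fully down on its stop, without slamming it. The rinse runs only while the plate is held down, so finish with the tube still held in the gripper and pressed against the stop: do not let go. Leave the tin, the bowl and the jar where they stand.

Things in the scene. Friction and masses are not known exactly. Their poses are not given: they have to be found in the camera images.
- tube: The filler nozzle tube, loose: a straight, round, rigid metal tube, outside diameter 36 mm, bore 30 mm open at both ends, 110 mm tall, with a round green flange 52 mm in diameter and 6 mm thick at its lower end. Stands upright on the bench on its flange at the start. About 0.22 kg. Origin on the axis at the underside of the flange; z along the tube towards the plain end, up at the start.
- rinser: The rinse station, fixed to the bench: a white round base 132 mm in diameter and 35 mm high with a brass spigot standing upright in its centre, a small steel pipe stub on its side. The spigot is 26 mm in diameter, its tip is a cone from 26 mm at 90 mm above the bench to 12 mm at 105 mm. Origin at the centre of the base's underside, z up.
- spigot_tip (a point): Centre of the spigot's top end, on its axis, 105 mm above the bench.
- plate_top (a point): Centre of the upper face of the valve plate, a blue disc 68 mm in diameter and 8 mm thick that the spigot passes through. This face is 59 mm above the bench when free and 43 mm when fully pressed. A red band shows beneath the plate until it is fully down on the white base.
- plate (a joint): How far the valve plate is pressed down, m: 0 free, 0.016 on its hard stop. A spring pushes it up, about 6 N at the start of the travel and 11 N at the stop; it rises again when let go. The tube's own weight does not press it down.
- tin: Bystander, loose: a low open food tin filled with diced food, grey, 72 mm in diameter, 34 mm high. Origin at the centre of its underside.
- bowl: Bystander, loose: a small steel bowl, 90 mm across the rim, 42 mm high. Origin at the centre of its underside.
- jar: Bystander, loose: a small amber spice jar with a yellow cap, 50 mm in diameter, 60 mm high. Origin at the centre of its underside.

How it is judged:
By the outcome, as a careful person would: the job done as asked, in the order asked, and still so for the second after the job is handed in, while the arm keeps its last pose, push and grip.
It also fails if it takes over 48 s, if anything falls off the work surface, if the arm or the gripper's body presses on something with over 40 N, if the wrist force passes 120 N, or if a joint passes its speed limit or range.

## Working session

There is one attempt and no reset: what is moved stays moved. The work goes in short steps, Python scripts to look and compute and a tool call to move; the robot and the scene stay as the last step left them, time stands still between calls to the robot, and variables do not carry over. Pictures are saved under pics/ and viewed, at most 10 in all, crops included, and the job is handed in when it is done.

Besides the shell and the picture viewer there is one more tool, called after ">>>" as a command line: name --argument value ..., lists and objects as JSON in quotes. step_arm: Moves the arm, as the interface text tells. Its arguments: {"type":"object","properties":{"moves":{"type":"array"},"jaw":{"type":"number"},"squeeze":{"type":"number"}},"required":["moves"]}

```bash
mkdir -p pics; python3 - <<'E'
from cell import ctrl
import cv2,numpy as np
s=ctrl.get_state();print(s)
a=ctrl.grab_frame("scene");b=ctrl.grab_frame("top")
for n,i in(("scene0",a),("top0",b)):cv2.imwrite(f"pics/{n}.png",i[:,:,::-1])
for n in("scene","top","wrist"):print(n,ctrl.camera_params(n))
print(ctrl.tip_extent)
E
```

```text
{'t': 0.0, 'qpos': array([ 1.59770405e+00,  4.07950208e-02,  8.37677903e-02, -4.86448673e-04,
       -1.61546741e+00, -3.33678991e-01]), 'joint_vel': array([-6.72747994e-04,  1.27100979e-03,  1.49595231e-03,  6.23190564e-04,
        1.31451233e-05, -2.95577626e-04]), 'joint_torque': array([-1.15638177e-03, -3.68207324e+01,  3.47416341e+01,  6.93240613e+00,
       -5.40201654e-03, -3.90511431e-06]), 'tcp_pos': array([0.18102425, 0.57172508, 0.24926019]), 'orientation': array([ 3.10297649e+00, -4.79686232e-01, -2.72483430e-04]), 'ft_force': array([0.46397632, 0.44728973, 0.39330276]), 'torque': array([-0.02807612, -0.0112078 ,  0.00560913]), 'gripper_force': 0.0, 'opening': 0.08552345372640321}
scene {'K': array([[526.240034  ,   0.        , 280.16544059],
       [  0.        , 526.240034  , 203.01632484],
       [  0.        ,   0.        ,   1.        ]]), 'dist_coeffs': array([-0.10796973,  0.        ,  0.        ,  0.        ,  0.        ]), 'R': array([[ 0.43391255,  0.90094402, -0.00444603],
       [ 0.55648923, -0.27189068, -0.7851084 ],
       [-0.70854755,  0.33819422, -0.6193
[... 318 characters left out ...]
': array([[-0.01484135, -0.99984632, -0.00933068],
       [-0.99791715,  0.01539732, -0.06264407],
       [ 0.06277811,  0.00838152, -0.99799231]]), 't': array([0.00795076, 0.56046646, 1.09503986])}
wrist {'K': array([[309.73720644,   0.        , 281.25216168],
       [  0.        , 309.73720644, 203.97002166],
       [  0.        ,   0.        ,   1.        ]]), 'dist_coeffs': array([-0.04434685,  0.        ,  0.        ,  0.        ,  0.        ]), 'R': array([[-3.02604373e-01, -9.53116240e-01,  1.60728660e-04],
       [-9.17100585e-01,  2.91215693e-01,  2.72249770e-01],
       [-2.59532484e-01,  8.22365667e-02, -9.62226604e-01]]), 't': array([ 0.60019259, -0.03531967,  0.37799995])}
0.019
```

View pics/scene0.png

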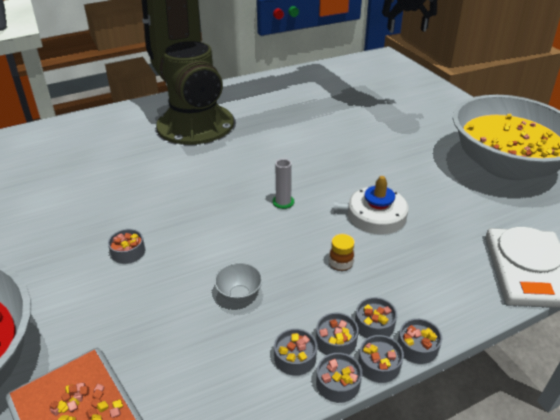

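View pics/top0.png

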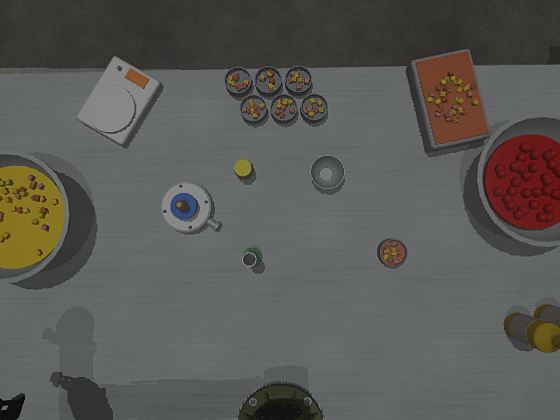

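Scene view: the tube's flange is near (284,201), the plate near (380,197), and the jar near (342,252). Top view: the tube rim is near (250,259), the plate near (184,206) and the jar near (243,169). I'll measure these with masks.

```bash
cat > h.py <<'E'
import cv2,numpy as np
from cell import ctrl
from scipy.spatial.transform import Rotation as Ro
def ray(P,uv,z):
    "pixel(s) -> world points on plane z"
    n=cv2.undistortPoints(np.float64(uv).reshape(-1,1,2),P["K"],P["dist_coeffs"]).reshape(-1,2)
    d=np.c_[n,np.ones(len(n))]@P["R"]; c=-P["R"].T@P["t"]
    return c+d*((z-c[2])/d[:,2])[:,None]
def hue(img,lo,hi,s=100,v=30):
    return cv2.inRange(cv2.cvtColor(img,cv2.COLOR_RGB2HSV),(lo,s,v),(hi,255,255))
def blob(m,box=None):
    "outline of the largest blob in box (u0,v0,u1,v1)"
    if box: k=np.zeros_like(m);k[box[1]:box[3],box[0]:box[2]]=1;m=m*k
    c=cv2.findContours(m,cv2.RETR_EXTERNAL,cv2.CHAIN_APPROX_NONE)[0]
    return cv2.convexHull(max(c,key=cv2.contourArea))[:,0] if c else None
def circ(pts):
    "least-squares circle through world xy points"
    A=np.c_[2*pts[:,:2],np.ones(len(pts))];s=np.linalg.lstsq(A,(pts[:,:2]**2).sum(1),rcond=None)[0]
    return s[:2],np.sqrt(s[2]+s[0]**2+s[1]**2)
E
python3 - <<'E'
from h import *
T=ctrl.camera_params("top");S=ctrl.camera_params("scene")
a=cv2.imread("pics/scene0.png")[:,:,::-1].copy();b=cv2.imread("pics/top0.png")[:,:,::-1].copy()
for n,P,i,bx,bg in(("top",T,b,(150,170,225,245),(235,240,270,275)),("scene",S,a,(340,165,420,235),(265,185,300,215))):
    h=blob(hue(i,105,130),bx);print(n,"plate",circ(ray(P,h,.055)),len(h))
    h=blob(hue(i,40,90,60),bg);print(n,"flange",ray(P,h,.004)[:,:2].min(0),ray(P,h,.004)[:,:2].max(0),circ(ray(P,h,.004)))
print("rim top",ray(T,[[249.5,259]],.11))
print("base",ray(T,[[186,206.5]],.035), "jar",ray(T,[[243,169]],.06))
E
```

```text
top plate (array([0.5735083 , 0.23831739]), np.float64(0.03321568791109201)) 21
top flange [0.41559404 0.04477095] [0.4630046  0.09218508] (array([0.43966975, 0.06874198]), np.float64(0.024955195695761847))
scene plate (array([0.57208628, 0.23894713]), np.float64(0.0354851987698735)) 15
scene flange [0.41549452 0.04328279] [0.46652936 0.09463631] (array([0.43952754, 0.0684211 ]), np.float64(0.026285862174965514))
rim top [[0.43944011 0.06717943 0.11      ]]
base [[0.57285967 0.23554252 0.035     ]] jar [[0.66398596 0.08500861 0.06      ]]
```

```bash
cat >> h.py <<'E'
def go(target):
    "remaining shift to a world TCP point, mm in tool axes"
    s=ctrl.get_state();R=Ro.from_rotvec(s["orientation"]);print("shift",(R.inv().apply(np.array(target)-s["tcp_pos"])*1000).round(1),"tool axes\n",R.as_matrix().round(3))
E
python3 - <<'E'
from h import *
P=ctrl.camera_params("wrist");s=ctrl.get_state();R=Ro.from_rotvec(s["orientation"])
print("cam in tool",R.inv().apply(-P["R"].T@P["t"]-s["tcp_pos"]),"axis",R.inv().apply(P["R"][2]))
go([.4395,.0685,.25])
E
```

```text
cam in tool [ 0.06938927 -0.00027471 -0.12384661] axis [-0.27235948 -0.00153007  0.96219435]
shift [3.983e+02 4.017e+02 1.000e-01] tool axes
 [[ 0.953 -0.302 -0.   ]
 [-0.302 -0.953 -0.002]
 [ 0.     0.002 -1.   ]]
```

>>> step_arm --moves '[[[15, 15, 0, 0], [28, 28, 0, 0], [30, 30, 0, 0], [30, 30, 0, 0], [30, 30, 0, 0], [30, 30, 0, 0], [30, 30, 0, 0], [30, 30, 0, 0], [30, 30, 0, 0], [30, 30, 0, 0]]]' --jaw -1 --squeeze 40

```text
t: 1.1
tcp_pos: [0.3657, 0.2151, 0.2502]
orientation: [-3.105, 0.479, 0.0]
ft_force: [0.7, -0.2, 0.0]
opening: 0.0852
gripper_force: 0.0
```

>>> step_arm --moves '[[[30, 30, 0, 0], [30, 30, 0, 0], [25, 28, 0, 0], [15, 15, 0, 0], [10, 10, 0, 0], [0, 0, 0, 0], [0, 0, 0, 0]]]'

```text
t: 1.8
tcp_pos: [0.4361, 0.0757, 0.2499]
orientation: [3.104, -0.481, -0.001]
ft_force: [0.4, -0.5, -0.5]
opening: 0.0852
gripper_force: 0.0
```

```bash
python3 - <<'E'
from h import *
P=ctrl.camera_params("wrist");s=ctrl.get_state();w=ctrl.grab_frame("wrist");cv2.imwrite("pics/w1.png",w[:,:,::-1])
print(s["t"],s["tcp_pos"],s["joint_vel"].round(3))
go([.4395,.0685,.25])
h=blob(hue(w,40,90,60));print("flange",circ(ray(P,h,.004)),len(h))
E
```

```text
1.8 [0.4360776  0.07574743 0.24994818] [ 0.023 -0.005 -0.001  0.001 -0.    -0.001]
shift [5.6 6.2 0.1] tool axes
 [[ 0.953 -0.302 -0.   ]
 [-0.302 -0.953 -0.   ]
 [-0.     0.    -1.   ]]
flange (array([0.43853413, 0.06904074]), np.float64(0.025299402561599047)) 20
```

View pics/w1.png

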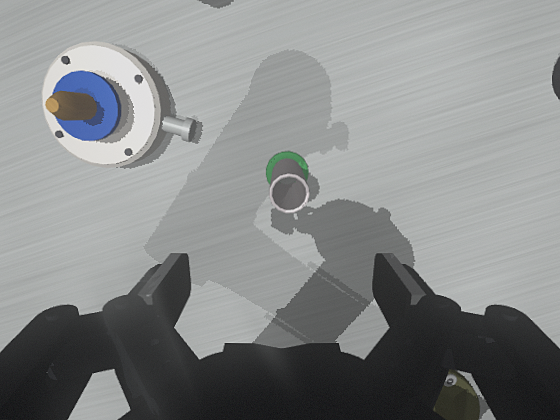

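The wrist view shows the tube rim at (289,193), the flange at (287,168) and the rinser at (101,103), which agrees with the first measurement. Next I descend and grip.

>>> step_arm --moves '[[[5, 6, 0, 0], [0, 0, 15, 0], [0, 0, 30, 0], [0, 0, 35, 0], [0, 0, 35, 0], [0, 0, 30, 0], [0, 0, 17, 0], [0, 0, 8, 0], [0, 0, 0, 0], [0, 0, 0, 0]]]'

```text
t: 2.85
tcp_pos: [0.4396, 0.0687, 0.0811]
orientation: [-3.104, 0.479, -0.002]
ft_force: [0.4, 0.2, -0.1]
opening: 0.0856
gripper_force: 0.0
```

>>> step_arm --moves '[[[0, 0, 0, 0], [0, 0, 0, 0], [0, 0, 0, 0], [0, 0, 0, 0], [0, 0, 0, 0], [0, 0, 0, 0], [0, 0, 0, 0], [0, 0, 0, 0]]]' --jaw 1 --squeeze 60

```text
t: 3.65
tcp_pos: [0.4395, 0.0684, 0.081]
orientation: [3.105, -0.48, 0.002]
ft_force: [-1.9, -1.3, 6.0]
opening: 0.0358
gripper_force: 59.7
```

>>> step_arm --moves '[[[0, 0, -5, 0], [0, 0, -15, 0], [0, 0, -25, 0], [0, 0, -30, 0], [0, 0, -30, 0], [0, 0, -25, 0], [0, 0, -15, 0], [0, 0, -5, 0], [0, 0, 0, 0], [0, 0, 0, 0]]]'

```text
t: 4.65
tcp_pos: [0.4387, 0.0685, 0.2288]
orientation: [3.104, -0.48, -0.003]
ft_force: [-0.3, -0.2, -2.6]
opening: 0.0351
gripper_force: 60.2
```

```bash
python3 - <<'E'
from h import *
go([.5725,.2385,.231])
E
```

```text
shift [  76.2 -202.4   -2.7] tool axes
 [[ 0.953 -0.302 -0.002]
 [-0.302 -0.953 -0.001]
 [-0.002  0.001 -1.   ]]
```

>>> step_arm --moves '[[[5, -12, 0, 0], [10, -28, 0, 0], [13, -36, 0, 0], [14, -36, 0, 0], [13, -36, 0, 0], [11, -28, 0, 0], [7, -16, 0, 0], [3, -10, 0, 0], [0, 0, 0, 0], [0, 0, 0, 0]]]'

```text
t: 5.65
tcp_pos: [0.5724, 0.2379, 0.2297]
orientation: [3.104, -0.48, -0.001]
ft_force: [-0.7, 0.2, -2.0]
opening: 0.0354
gripper_force: 60.4
```

```bash
python3 - <<'E'
from h import *
s=ctrl.get_state();a=ctrl.grab_frame("scene");w=ctrl.grab_frame("wrist")
print(s["tcp_pos"]);go([.5725,.2385,.231])
A=cv2.resize(a[100:240,300:460],None,fx=3,fy=3,interpolation=cv2.INTER_CUBIC)
B=np.zeros((420,760,3),np.uint8);B[:,:480]=A;B[:210,480:]=cv2.resize(w,(280,210))
cv2.imwrite("pics/m2.png",B[:,:,::-1]);cv2.imwrite("pics/s2.png",a[:,:,::-1]);cv2.imwrite("pics/w2.png",w[:,:,::-1])
E
```

```text
[0.57239696 0.23793285 0.22974087]
shift [-0.2 -0.9 -0.4] tool axes
 [[ 0.953 -0.302  0.   ]
 [-0.302 -0.953  0.   ]
 [ 0.    -0.    -1.   ]]
```

View pics/m2.png

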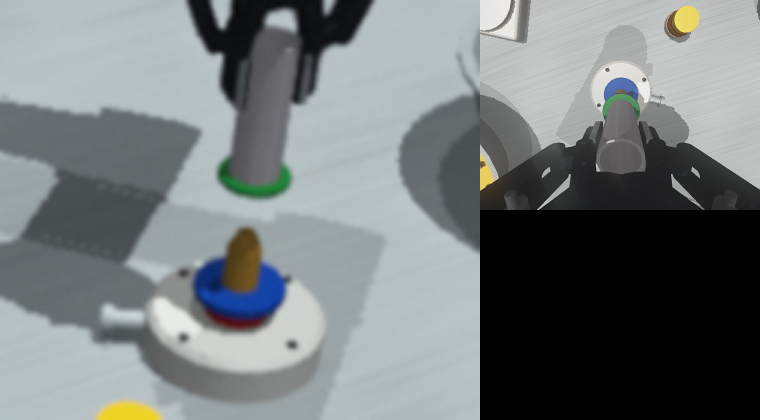

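The tube hangs roughly above the spigot: in the crop, the flange is at (255,178) and the spigot tip at (246,232). It may lean slightly, so I'm checking that numerically in both views.

```bash
cat > lean.py <<'E'
from h import *
def proj(P,X):return cv2.projectPoints(np.float64(X).reshape(-1,1,3),P["R"],P["t"],P["K"],P["dist_coeffs"])[0].reshape(-1,2) if 0 else cv2.projectPoints(np.float64(X).reshape(-1,1,3),cv2.Rodrigues(P["R"])[0],P["t"],P["K"],P["dist_coeffs"])[0].reshape(-1,2)
def ring(c,r,z):
    a=np.linspace(0,2*np.pi,72);return np.c_[c[0]+r*np.cos(a),c[1]+r*np.sin(a),a*0+z]
E
python3 - <<'E'
from lean import *
S=ctrl.camera_params("scene");W=ctrl.camera_params("wrist")
tc=ctrl.get_state()["tcp_pos"];zb=tc[2]-.081
for n,P,f in(("scene",S,"s2"),("wrist",W,"w2")):
    i=cv2.imread(f"pics/{f}.png")[:,:,::-1].copy()
    g=blob(hue(i,40,90,60),(360,130,410,180) if n=="scene" else None)
    p=np.r_[proj(P,ring(tc,.026,zb)),proj(P,ring(tc,.026,zb+.006))]
    print(n,"green bbox",g.min(0),g.max(0),"predicted",p.min(0).round(1),p.max(0).round(1))
    print("  px axis bottom/top predicted",proj(P,[[*tc[:2],zb],[*tc[:2],zb+.11]]).round(1).tolist())
    for z in(zb,zb+.006): print("  flange circle at",round(z,3),circ(ray(P,g,z)))
    h=blob(hue(i,105,130),(355,180,405,215) if n=="scene" else None); print("  plate",circ(ray(P,h,.057)))
    if n=="scene":
        for v in range(115,158,6):
            r=i[v].astype(int)
            print(v,[int(x) for x in r[372:412].sum(1)//3])
E
```

```text
scene green bbox [373 153] [396 165] predicted [371.4 150.1] [396.9 166.3]
  px axis bottom/top predicted [[384.0, 159.3], [390.3, 112.3]]
  flange circle at 0.15 (array([0.56944791, 0.24106134]), np.float64(0.02598267002809108))
  flange circle at 0.156 (array([0.57671383, 0.23519085]), np.float64(0.025724375233182373))
  plate (array([0.57439167, 0.23715559]), np.float64(0.035471940768431104))
115 [15, 16, 15, 15, 15, 14, 14, 15, 16, 16, 18, 33, 60, 82, 89, 89, 91, 91, 91, 89, 88, 86, 87, 90, 94, 91, 83, 69, 42, 21, 15, 15, 17, 17, 20, 31, 57, 90, 126, 147]
121 [187, 154, 81, 26, 14, 14, 19, 35, 59, 71, 66, 56, 77, 86, 88, 89, 89, 90, 91, 95, 102, 106, 108, 110, 108, 104, 86, 50, 27, 47, 67, 62, 42, 59, 126, 174, 189, 191, 190, 190]
127 [174, 103, 37, 16, 15, 17, 32, 59, 73, 68, 55, 76, 85, 88, 90, 93, 96, 100, 101, 104, 107, 108, 111, 110, 106, 91, 53, 31, 52, 78, 79, 57, 60, 121, 173, 189, 191, 190, 191, 191]
133 [191, 190, 180, 141, 87, 54, 56, 70, 69, 53, 67, 83, 89, 93, 95, 98, 102, 103, 105, 108, 110, 111, 110, 108, 101, 76, 43, 53, 86, 117, 155, 181, 189, 189, 189, 189, 188,
[... 500 characters left out ...]
 113, 111, 110, 116, 145, 180, 188, 190, 190, 190, 189, 190, 189, 190, 189, 188, 188, 187, 187, 186, 186, 186]
157 [123, 64, 43, 45, 60, 74, 83, 86, 88, 92, 95, 99, 104, 106, 107, 107, 110, 113, 111, 109, 104, 91, 78, 83, 122, 169, 185, 186, 185, 184, 184, 184, 183, 183, 183, 184, 185, 186, 186, 186]
wrist green bbox [245 186] [319 240] predicted [243.9 183.2] [320.5 257.5]
  px axis bottom/top predicted [[282.2, 219.7], [282.5, 318.3]]
  flange circle at 0.15 (array([0.57040636, 0.23836645]), np.float64(0.026042218106082458))
  flange circle at 0.156 (array([0.57240212, 0.23773751]), np.float64(0.025279576352131433))
  plate (array([0.57266944, 0.23810586]), np.float64(0.03342273429714288))
```

The tube is upright and within about 1 mm of the spigot axis. I'll start the descent onto the tip.

>>> step_arm --moves '[[[0.5, 0, 5, 0], [0, 0, 10, 0], [0, 0, 10, 0], [0, 0, 8, 0], [0, 0, 6, 0], [0, 0, 6, 0], [0, 0, 5, 0], [0, 0, 5, 0], [0, 0, 5, 0], [0, 0, 0, 0]]]'

```text
t: 6.75
tcp_pos: [0.5728, 0.2379, 0.1693]
orientation: [3.104, -0.48, -0.002]
ft_force: [0.1, 0.1, -2.3]
opening: 0.0355
gripper_force: 60.4
```

>>> step_arm --moves '[[[0, 0, 3, 0], [0, 0, 4, 0], [0, 0, 4, 0], [0, 0, 4, 0], [0, 0, 4, 0], [0, 0, 3, 0], [0, 0, 2, 0], [0, 0, 0, 0]]]'

```text
t: 7.55
tcp_pos: [0.573, 0.2379, 0.1459]
orientation: [3.104, -0.48, -0.001]
ft_force: [0.6, 0.2, -2.4]
opening: 0.0354
gripper_force: 60.4
```

>>> step_arm --moves '[[[0, 0, 1.5, 0], [0, 0, 2, 0], [0, 0, 2, 0], [0, 0, 2, 0], [0, 0, 2, 0], [0, 0, 2, 0], [0, 0, 1.5, 0], [0, 0, 1, 0], [0, 0, 0, 0], [0, 0, 0, 0]]]' --squeeze 90

```text
t: 8.55
tcp_pos: [0.5733, 0.238, 0.1328]
orientation: [-3.105, 0.48, -0.001]
ft_force: [-2.3, -0.6, 5.3]
opening: 0.0346
gripper_force: 90.2
```

>>> step_arm --moves '[[[0, 0, 1, 0], [0, 0, 1, 0], [0, 0, 1, 0], [0, 0, 1, 0], [0, 0, 1, 0], [0, 0, 1, 0], [0, 0, 0.5, 0], [0, 0, 0.5, 0], [0, 0, 0, 0], [0, 0, 0, 0]]]'

```text
t: 9.55
tcp_pos: [0.5734, 0.238, 0.1264]
orientation: [-3.104, 0.48, -0.002]
ft_force: [-4.1, -1.5, 7.3]
opening: 0.0345
gripper_force: 90.3
```

>>> step_arm --moves '[[[0, 0, 0.5, 0], [0, 0, 0.5, 0], [0, 0, 0.5, 0], [0, 0, 0.5, 0], [0, 0, 0, 0], [0, 0, 0, 0], [0, 0, 0, 0]]]'

```text
t: 10.25
tcp_pos: [0.5734, 0.238, 0.1244]
orientation: [-3.105, 0.48, -0.002]
ft_force: [-3.9, -1.2, 6.6]
opening: 0.035
gripper_force: 90.4
```

```bash
python3 - <<'E'
from h import *
s=ctrl.get_state();a=ctrl.grab_frame("scene");print(s["tcp_pos"],s["ft_force"],s["torque"])
r=(hue(a,0,8,120)|hue(a,172,180,120))[175:235,340:420];print("red px",(r>0).sum())
cv2.imwrite("pics/s3.png",cv2.resize(a[100:240,300:460],None,fx=4,fy=4,interpolation=cv2.INTER_CUBIC)[:,:,::-1])
E
```

```text
[0.5734178  0.23796051 0.12442917] [-3.94242252 -1.17064582  6.62867634] [-0.45164418  1.37793856  0.03732067]
red px 0
```

View pics/s3.png

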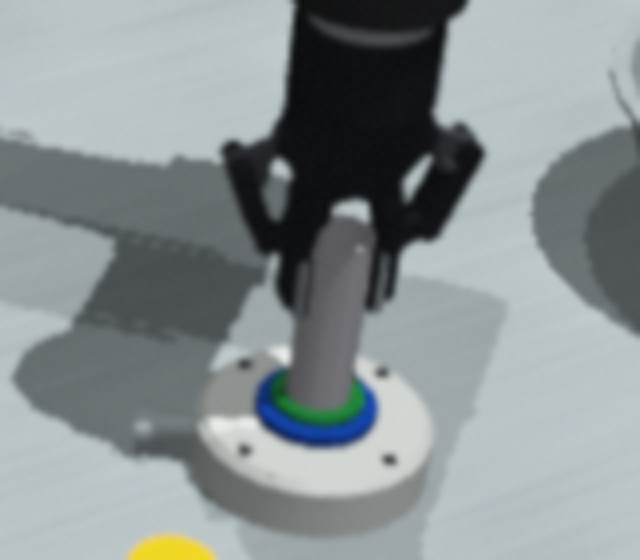

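No red band shows; the blue disc (316,410 in the crop) sits down on the white base. The force hasn't risen onto the hard stop yet, so I'll keep going gently.

>>> step_arm --moves '[[[0, 0, 0.5, 0], [0, 0, 0.5, 0], [0, 0, 0, 0], [0, 0, 0, 0], [0, 0, 0, 0]]]'

```text
t: 10.8
tcp_pos: [0.5735, 0.2379, 0.1241]
orientation: [-3.104, 0.48, -0.003]
ft_force: [-4.6, -1.8, 10.1]
opening: 0.0349
gripper_force: 90.6
```

>>> step_arm --moves '[[[0, 0, 0.5, 0], [0, 0, 0.5, 0], [0, 0, 0, 0], [0, 0, 0, 0], [0, 0, 0, 0]]]'

```text
t: 11.3
tcp_pos: [0.5736, 0.2379, 0.124]
orientation: [-3.104, 0.479, -0.004]
ft_force: [-6.6, -1.8, 13.8]
opening: 0.0347
gripper_force: 90.9
```

>>> step_arm --moves '[[[-0.5, 0, 0.5, 0], [-0.5, 0, 0.5, 0], [0, 0, 0.5, 0], [0, 0, 0.5, 0], [0, 0, 0, 0], [0, 0, 0, 0], [0, 0, 0, 0]]]'

```text
t: 12.0
tcp_pos: [0.5735, 0.238, 0.124]
orientation: [-3.104, 0.479, -0.008]
ft_force: [-5.7, -3.2, 19.1]
opening: 0.0346
gripper_force: 91.5
```

```bash
python3 - <<'E'
from lean import *
a=ctrl.grab_frame("scene");w=ctrl.grab_frame("wrist");W=ctrl.camera_params("wrist");S=ctrl.camera_params("scene");s=ctrl.get_state();tc=s["tcp_pos"]
print(tc,s["ft_force"],s["torque"])
print("red px",((hue(a,0,8,120)|hue(a,172,180,120))[175:235,340:420]>0).sum())
for n,P,i,bx in(("scene",S,a,(340,160,420,235)),("wrist",W,w,None)):
    g=blob(hue(i,40,90,60),bx);p=np.r_[proj(P,ring(tc,.026,.043)),proj(P,ring(tc,.026,.049))]
    print(n,"green",g.min(0),g.max(0),"pred",p.min(0).round(1),p.max(0).round(1))
    g=blob(hue(i,105,130),bx);c=np.array([.573,.238])
    for z in(.043,.045,.048):
        p=np.r_[proj(P,ring(c,.034,z)),proj(P,ring(c,.034,z-.008))];print("  blue",g.min(0),g.max(0),"pred",z,p.min(0).round(1),p.max(0).round(1))
E
```

```text
[0.57347918 0.23797837 0.12398007] [-6.6357964  -4.33967856 18.73675865] [-1.18946298  2.52229499 -0.03664724]
red px 0
scene green [368 193] [390 206] pred [366.9 190.7] [391.  207.4]
  blue [364 193] [393 211] pred 0.043 [362.9 190.6] [394.2 212.5]
  blue [364 193] [393 211] pred 0.045 [362.9 189.9] [394.3 211.8]
  blue [364 193] [393 211] pred 0.048 [363.1 188.8] [394.5 210.7]
wrist green [245 187] [320 241] pred [244.1 183.7] [320.6 258.1]
  blue [235 173] [330 250] pred 0.043 [233.9 170.7] [331.2 265.1]
  blue [235 173] [330 250] pred 0.045 [233.4 171.2] [331.7 266.4]
  blue [235 173] [330 250] pred 0.048 [232.8 171.9] [332.3 268.3]
```

```bash
python3 -c "
from cell import ctrl
print(ctrl.sign_off())"
```

```text
the job is handed in; nothing more can be done
None
```

The job is handed in at about 12 s: the tube is over the spigot, still gripped, and pressing the valve plate on its stop with about 19 N. No red band shows, the arm stopped moving down while the force rose, and I didn't move the tin, bowl or jar.

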